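# Clear an order on the bump bar and ring for the runner

## Task

An order is ready: on the three-key bump bar press the round key down to select it, let it come up, then press the narrow bar-shaped key down to clear it, and then ring the counter bell by pressing its plunger down. Never press the square key, do not lift, tip or shove the bell, and leave the other things on the worktop where they are.

Things in the scene. Friction and masses are not known exactly. Their poses are not given: they have to be found in the camera images.
- bump_bar: Kitchen-display keypad fixed to the worktop: black housing with a steel face, 94 mm (its x) by 236 mm (its y) by 30 mm high. Origin: centre of its underside, on the worktop; y runs along the row of keys. Its three key seats lie at y = -70, 0 and +70 mm, x = -4 mm in its own frame; which key sits in which seat changes.
- round_key_top (a point): White keycap, a round disc of 36 mm diameter. Point: centre of the key's top face, 44 mm above the worktop when up; z up. It goes straight down when pressed. Its top stands 14 mm over the bump bar's housing, and it shares the bar's yaw.
- narrow_key_top (a point): White keycap, a narrow bar 14 mm wide along the row and 46 mm long across it. Point: centre of the key's top face, 44 mm above the worktop when up; z up. It goes straight down when pressed. Its top stands 14 mm over the bump bar's housing, and it shares the bar's yaw.
- square_key_top (a point): White keycap, a square of 36 x 36 mm; must not be pressed. Point: centre of the key's top face, 44 mm above the worktop when up; z up. It goes straight down when pressed. Its top stands 14 mm over the bump bar's housing, and it shares the bar's yaw.
- round_key (a joint): Press travel of the round key. Its value in m: 0 up, 0.006 fully down. A spring returns it: it starts to give at 1 N and reaches the stop at 4 N.
- narrow_key (a joint): Press travel of the narrow bar-shaped key. Its value in m: 0 up, 0.006 fully down. A spring returns it: it starts to give at 1 N and reaches the stop at 4 N.
- square_key (a joint): Press travel of the square key. Its value in m: 0 up, 0.006 fully down. A spring returns it: it starts to give at 1 N and reaches the stop at 4 N.
- call_bell: Loose dome-shaped counter bell, 74 mm in diameter, 59 mm high, on a black foot, 0.13 to 0.22 kg. Origin: centre of its underside, on the worktop; z up.
- bell_top (a point): Top centre of the bell's plunger, a round button of 15 mm diameter at the top of the dome, 59 mm above the worktop when up. It is pressed straight down.
- call_bell_plunger (a joint): Press travel of the bell's plunger in m: 0 up, 0.004 fully down, returned by a spring of 2 N per mm (8 N at the stop).
- salt_shaker: Bystander: loose salt shaker, 44 mm in diameter, 90 mm high. Origin: centre of its underside.
- sauce_bowl: Bystander: loose small sauce bowl, 76 mm in diameter, 30 mm high. Origin: centre of its underside.
- kitchen_timer: Bystander: loose dial timer, 57 x 71 x 68 mm high. Origin: centre of its underside.
Not all that is in view belongs to the job. What is shaped like the call_bell but blue or orange is not meant.

How it is judged:
By the outcome, as a careful person would: the job done as asked, in the order asked, and still so for the second after the job is handed in, with the robot touching nothing.
It also fails if it takes over 48 s, if anything falls off the work surface, if the arm or the gripper's body presses on something with over 40 N, if the wrist force passes 120 N, or if a joint passes its speed limit or range.

## Robot

A 7-joint arm with a two-finger parallel gripper is mounted at the origin on a cart in front of the work surface, level with it; the furniture and walls round the work are solid. World frame = base frame: x ahead of the robot, y to its left, z up, the work surface at z = 0. Lengths are in m, angles in rad, forces in N, time in s.
With the tool pointing down it reaches from about 0.4 to 0.85 m from the base axis. Payload 10.4 kg.
Tool frame: the origin (TCP) lies at the centre of the arm's flange, where the gripper is bolted on; the fingertips stand 173 mm ahead of it and the grasp point (between the pads) lies 155 mm ahead of it; z points along the fingers, y is the line along which they close (so a half turn about z gives the same grasp; the last joint's range is limited). The gripper opens to 85 mm and grips with 20 to 120 N. Pads are 22 mm wide; open, the fingers measure 114 mm over their backs; the gripper's body (76 mm by 85 mm) begins 54 mm behind the grasp point. The pads swing forward as they close: fully open they stand 13 mm farther back than shut.
Start: joints at [-1.287, 0.332, -0.065, 1.46, 0.022, 1.35, -0.088], TCP at [0.189, 0.596, 0.405] pointing down, gripper open.
Joint ranges: [-2.6, 2.6], [-0.5, 2.12], [-1.47, 1.34], [0.16, 2.42], [-1.27, 4.41], [0.06, 2.06], [-2.6, 2.6]. Speed limits (rad/s): [2.22, 2.22, 2.79, 2.79, 3.14, 3.14, 3.14].

## Interface

Orientations are given as a unit quaternion [x, y, z, w].
In Python, from workcell import manip, viewer, finder gives the robot as it stands.
- The arm moves only by the tool arm_command, never from a script. Its argument "plan" is a list of rows, each an object with "dp": the shift along the tool's x, y, z in mm, a list of three; "spin": the turn about the tool's z in rad. A call has 1 to 5 rows; each row shifts and turns the commanded pose from where the row before left it, along the tool's axes as they then stand; what a row does not reach is not made up. A row lasts 1/10 s, in which the tool goes at most 50 mm and 8.59 degrees, less where a joint would pass 70% of its speed; a pose out of reach is approached as far as the arm can. A call is refused whole if a number of a shift passes 50 or a number of a turn 0.15, either way. A call with a gripper value outside its range is refused whole. "grip" is the closure, from -1 (fully open) to 1 (shut), set as the call begins (left out, the last holds). The fingers move at their own pace and stop on an object; "newtons" is the grip in N (left out, the last holds). Time passes only in rows, so rows that do not move let the fingers close. It gives the time, the measured TCP pose, the force, the opening and the grip force at its end, in the units of the state.
- manip.get_obs(): the state, without advancing time (a new reading comes with each control period).
- viewer.camera(name): name is "side" or "top"; returns the picture (420x560x3 uint8, blue, green, red); there is no depth.
- viewer.camera_params(name): a dict with "vertical_fov" (degrees; the focal length in pixels is half the picture's height over the tangent of half this angle, whatever the lens; pixels are square), "cx", "cy" (the principal point, pixels), "R" (3x3) and "t" (3): a world point X has camera coordinates R X + t. Camera axes: x right, y down, z forward; pixel columns grow to the right and rows downward; lengths in m; the calibration is good to about 2 mm. A picture is of the moment at which its call begins. camera_params takes no time and is no camera call.
- manip.hand_in(): hands the job in; it is judged then, once.
Trained networks look in the newest picture that a camera, given by its name, has taken for a name from the list of things; names that differ only in an ending like _2 or _b are one class to them, and where a whole thing is asked for, a point or a joint stands for the part that bears it (a point fixed in the world has none). Each returns a list of dicts, best first, with "score" (0 to 1); they miss things now and then, are a little off and sometimes report something else, mostly with a low value. They report only what shows in the picture. A call takes as long as a camera call. They do not tell look-alikes from the thing itself.
- finder.find_in(camera, thing): "position" ([x, y, z] in m, in world coordinates, good to about 4 mm: the middle of the surface that is visible of it).
The state is a dict: "clock": time; "joint_pos": joint angles; "joint_velocities": joint speeds; "tau": joint torques, N m; "position": TCP position; "ee_rot": TCP orientation; "ft_force": force on the tool from outside, world axes, zero at the start; "torque": the same for the moment, N m; "grip_width": opening from 0.0 (shut) to 1.0 (fully open); "grasp_force": force on a finger pad.
Only numpy, scipy, OpenCV 4.12 (cv2) and the standard library are available. Lean on these libraries where they do the work, as an engineer would, in place of code of your own. Each camera call takes 0.05 s, during which the arm holds its last target. There are 200 camera calls.

## Working session

There is one attempt and no reset: what is moved stays moved. The work goes in short steps, Python scripts to look and compute and a tool call to move; the robot and the scene stay as the last step left them, time stands still between calls to the robot, and variables do not carry over. Pictures are saved under pics/ and viewed, at most 10 in all, crops included, and the job is handed in when it is done.

Besides the shell and the picture viewer there is one more tool, called after "Request:" as a command line: name --argument value ..., lists and objects as JSON in quotes. arm_command: Moves the arm, as the interface text tells. Its arguments: {"type":"object","properties":{"plan":{"type":"array","items":{"type":"object","properties":{"dp":{"type":"array","items":{"type":"number"}},"spin":{"type":"number"}}}},"grip":{"type":"number"},"newtons":{"type":"number"}},"required":["plan"]}

```bash
mkdir -p pics; python3 - <<'E'
from workcell import manip, viewer, finder
import cv2,numpy as np
for c in("top","side"):
    cv2.imwrite(f"pics/{c}0.png",viewer.camera(c))
    p=viewer.camera_params(c);print(c,p)
    for n in("bump_bar","round_key_top","narrow_key_top","square_key_top","call_bell","bell_top"):
        print(c,n,[(np.round(d["position"],3).tolist(),round(d["score"],2)) for d in finder.find_in(c,n)])
o=manip.get_obs();print({k:np.round(v,3).tolist() for k,v in o.items()})
E
```

```text
top {'vertical_fov': 47.84648732683908, 'cx': 279.55552253930347, 'cy': 202.8681479302171, 'R': array([[ 4.52492356e-03, -9.99989709e-01, -3.27486254e-04],
       [-9.79550841e-01, -4.36656395e-03, -2.01149404e-01],
       [ 2.01145904e-01,  1.23097511e-03, -9.79560519e-01]]), 't': array([0.04111918, 0.54254015, 0.94110907])}
top bump_bar [([0.523, -0.12, 0.031], 0.89)]
top round_key_top [([0.51, -0.19, 0.042], 0.68), ([0.519, -0.12, 0.049], 0.35)]
top narrow_key_top [([0.529, -0.045, 0.042], 0.68)]
top square_key_top [([0.52, -0.116, 0.045], 0.67), ([0.509, -0.188, 0.044], 0.24)]
top call_bell [([0.522, 0.124, 0.033], 0.97), ([0.477, 0.236, 0.03], 0.78), ([0.594, 0.339, 0.034], 0.71), ([0.38, 0.158, 0.028], 0.63)]
top bell_top [([0.533, 0.128, 0.057], 0.5), ([0.384, 0.161, 0.057], 0.49)]
side {'vertical_fov': 51.92801798244149, 'cx': 275.9426238285318, 'cy': 217.0342090423367, 'R': array([[-0.86187308, -0.50710595, -0.004284  ],
       [-0.2143399 ,  0.37192033, -0.90317976],
       [ 0.45960114, -0.77750809, -0.42924116]]), 't': array([0.49828967, 0.15632891, 0.87032729])}
side bump_bar []
side round_key_top [([0.526, 0.15, 0.028], 0.72)]
side narrow_key_top [([0.527, 0.152, 0.024], 0.4)]
side square_key_top []
side call_bell [([0.527, 0.148, 0.026], 0.91), ([0.586, 0.362, 0.023], 0.73), ([0.478, 0.245, 0.045], 0.64)]
side bell_top []
{'clock': 0.7, 'joint_pos': [-1.287, 0.332, -0.065, 1.46, 0.022, 1.35, -0.089], 'joint_velocities': [0.001, 0.001, -0.001, -0.0, 0.001, 0.001, 0.001], 'tau': [0.001, -62.51, 0.05, -39.177, 0.017, 0.002, 0.0], 'position': [0.189, 0.596, 0.405], 'ee_rot': [0.153, 0.988, 0.0, -0.0], 'ft_force': [-0.882, -0.168, 1.14], 'torque': [-0.018, 0.052, -0.053], 'grasp_force': 0.0, 'grip_width': 0.999}
```

View pics/top0.png

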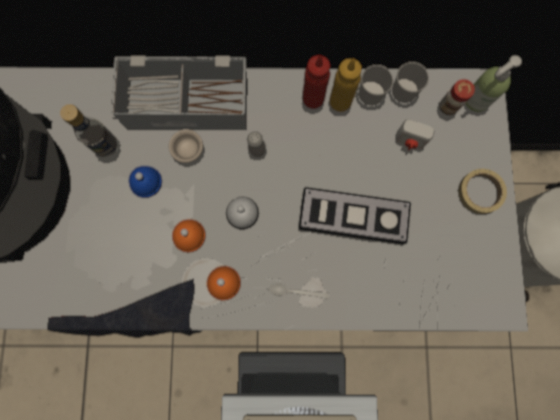

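View pics/side0.png

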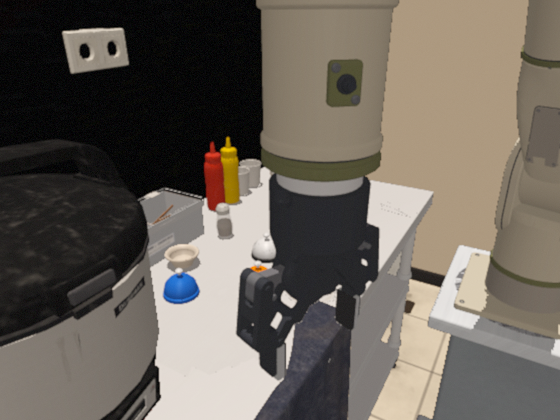

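The top view shows the bar at about (356,215), with the narrow key at (323,211), square at (356,215) and round at (389,220). The silver bell is at (241,212). The orange and blue domes are decoys. Next I'll refine the pixel positions from a crop.

```bash
cat > h.py <<'E'
import numpy as np
from workcell import viewer
def ray(c,u,v,z,h=420):
    p=viewer.camera_params(c);f=h/2/np.tan(np.radians(p["vertical_fov"]/2))
    d=p["R"].T@np.array([(u-p["cx"])/f,(v-p["cy"])/f,1]);o=-p["R"].T@p["t"]
    return o+d*(z-o[2])/d[2]
E
python3 - <<'E'
import cv2,numpy as np
from h import ray
im=cv2.imread("pics/top0.png");g=cv2.cvtColor(im,cv2.COLOR_BGR2GRAY)
m=np.zeros_like(g);m[195:238,308:404]=(g[195:238,308:404]>165)
n,l,s,c=cv2.connectedComponentsWithStats(m)
for i in range(1,n):
    if s[i,4]>40: print(s[i],c[i].round(1),ray("top",*c[i],.044).round(4))
for u,v in((241,211),(242,212)): print(ray("top",u,v,.059).round(4),ray("top",u,v,0.02).round(4))
a=cv2.resize(im[180:250,210:420],None,fx=3.8,fy=3.8,interpolation=cv2.INTER_CUBIC)
b=cv2.resize(im[190:235,220:265],None,fx=7,fy=7,interpolation=cv2.INTER_CUBIC)
o=np.zeros((590,798,3),np.uint8);o[:a.shape[0],:a.shape[1]]=a;o[270:585,:315]=b
cv2.imwrite("pics/crop.png",o)
E
```

```text
[0.5239 0.124  0.059 ] [0.5312 0.1273 0.02  ]
[0.5217 0.1219 0.059 ] [0.529  0.1251 0.02  ]
```

View pics/crop.png

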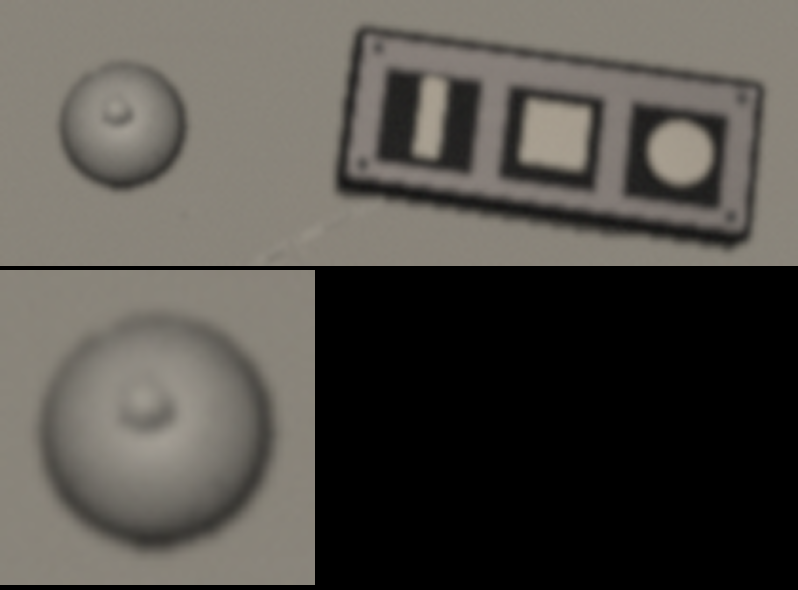

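Request:
arm_command --plan '[{"dp":[0,0,0],"spin":-0.1},{"dp":[0,0,0],"spin":-0.1},{"dp":[0,0,0],"spin":-0.107},{"dp":[0,0,0],"spin":0}]' --grip 1 --newtons 40

```text
clock: 1.1
position: [0.1888, 0.5958, 0.4048]
ee_rot: [-0.001, 1.0, 0.0, -0.0]
ft_force: [0.0, -0.6, -0.5]
grip_width: 0.331
grasp_force: 0.0
```

The crop shows the plunger at about (240.3,208.8), the narrow key at (322.8,210.7), square at (355.9,214.9) and round at (388.5,219.9).

```bash
python3 - <<'E'
from h import ray
for u,v,z in((322.8,210.7,.044),(355.9,214.9,.044),(388.5,219.9,.044),(240.3,208.8,.058)): print(ray("top",u,v,z).round(4))
E
```

```text
[ 0.5281 -0.0482  0.044 ]
[ 0.5193 -0.1182  0.044 ]
[ 0.5089 -0.1868  0.044 ]
[0.5287 0.1257 0.058 ]
```

Request:
arm_command --plan '[{"dp":[-40,-25,0]},{"dp":[-40,-25,0]},{"dp":[-40,-25,0]},{"dp":[-40,-25,0]},{"dp":[-40,-25,0]}]'

```text
invalid input at $.plan[0]: expected keys dp, spin
```

Request:
arm_command --plan '[{"dp":[-30,-35,0],"spin":0},{"dp":[-30,-35,0],"spin":0},{"dp":[-30,-35,0],"spin":0},{"dp":[-30,-35,0],"spin":0},{"dp":[-30,-35,0],"spin":0}]'

```text
clock: 1.6
position: [0.3398, 0.4192, 0.4049]
ee_rot: [0.002, 1.0, 0.0, 0.0]
ft_force: [1.6, 0.4, -0.4]
grip_width: 0.0
grasp_force: 0.0
```

Request:
arm_command --plan '[{"dp":[-30,-35,0],"spin":0},{"dp":[-30,-35,0],"spin":0},{"dp":[-30,-35,0],"spin":0},{"dp":[-30,-35,0],"spin":0},{"dp":[-30,-35,0],"spin":0}]'

```text
clock: 2.1
position: [0.4897, 0.2442, 0.405]
ee_rot: [0.002, 1.0, 0.0, 0.0]
ft_force: [0.6, 1.0, -0.5]
grip_width: -0.001
grasp_force: 0.0
```

Request:
arm_command --plan '[{"dp":[0,-40,0],"spin":0},{"dp":[0,-40,0],"spin":0},{"dp":[0,-40,0],"spin":0},{"dp":[0,-40,0],"spin":0},{"dp":[0,-40,0],"spin":0}]'

```text
clock: 2.6
position: [0.4886, 0.0442, 0.4049]
ee_rot: [0.002, 1.0, 0.0, 0.0]
ft_force: [0.6, 0.4, 0.3]
grip_width: 0.001
grasp_force: 0.0
```

Request:
arm_command --plan '[{"dp":[0,-40,0],"spin":0},{"dp":[0,-40,0],"spin":0},{"dp":[0,-40,0],"spin":0},{"dp":[0,-40,0],"spin":0},{"dp":[0,0,0],"spin":0}]'

```text
clock: 3.1
position: [0.4879, -0.1197, 0.4052]
ee_rot: [0.006, 1.0, -0.001, 0.0]
ft_force: [-0.2, 0.4, 0.4]
grip_width: -0.0
grasp_force: 0.0
```

Request:
arm_command --plan '[{"dp":[-11,-35,0],"spin":0},{"dp":[-10,-32,0],"spin":0},{"dp":[0,0,45],"spin":0},{"dp":[0,0,45],"spin":0},{"dp":[0,0,0],"spin":0}]'

```text
clock: 3.6
position: [0.5082, -0.18, 0.3098]
ee_rot: [0.001, 1.0, 0.001, -0.004]
ft_force: [-0.6, 0.8, 0.4]
grip_width: -0.001
grasp_force: 0.0
```

Request:
arm_command --plan '[{"dp":[0,0,45],"spin":0},{"dp":[0,0,25],"spin":0},{"dp":[0,0,0],"spin":0},{"dp":[0,0,0],"spin":0}]'

```text
clock: 4.0
position: [0.5108, -0.1811, 0.2468]
ee_rot: [0.0, 1.0, -0.0, 0.001]
ft_force: [0.6, -0.7, 1.7]
grip_width: 0.002
grasp_force: 0.0
```

```bash
python3 - <<'E'
from workcell import viewer
import cv2
im=viewer.camera("top")
cv2.imwrite("pics/t1.png",cv2.resize(im[130:270,200:460],None,fx=3,fy=3,interpolation=cv2.INTER_CUBIC))
E
```

```text
(no output)
```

View pics/t1.png

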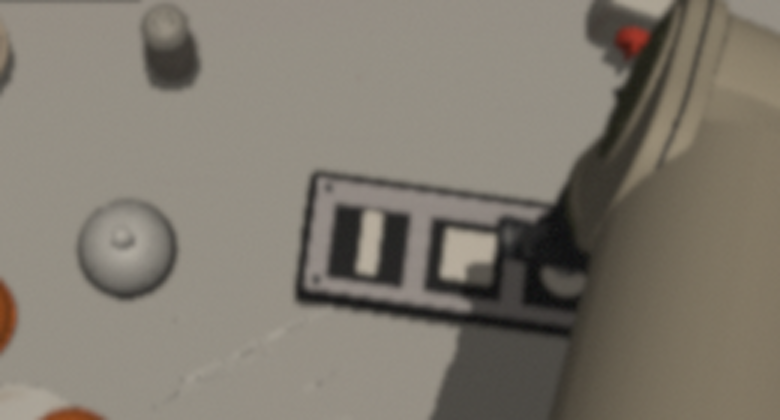

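The tool is over the round key, with the round key at about (565,280) in the crop. The square key's top is clear. I'll fix y and descend.

Request:
arm_command --plan '[{"dp":[0,-6,0],"spin":0},{"dp":[0,0,12],"spin":0},{"dp":[0,0,12],"spin":0},{"dp":[0,0,0],"spin":0},{"dp":[0,0,0],"spin":0}]'

```text
clock: 4.55
position: [0.5097, -0.187, 0.2201]
ee_rot: [-0.0, 1.0, 0.0, -0.001]
ft_force: [-0.0, -0.3, 0.5]
grip_width: 0.002
grasp_force: 0.0
```

Request:
arm_command --plan '[{"dp":[0,0,2],"spin":0},{"dp":[0,0,2],"spin":0},{"dp":[0,0,2],"spin":0},{"dp":[0,0,0],"spin":0},{"dp":[0,0,0],"spin":0}]'

```text
clock: 5.05
position: [0.5101, -0.1871, 0.2149]
ee_rot: [-0.0, 1.0, 0.0, 0.0]
ft_force: [0.7, -0.7, 2.6]
grip_width: -0.002
grasp_force: 1.1
```

Contact, at about half travel. I'll press on in small steps.

Request:
arm_command --plan '[{"dp":[0,0,1.5],"spin":0},{"dp":[0,0,1.5],"spin":0},{"dp":[0,0,1],"spin":0},{"dp":[0,0,0],"spin":0},{"dp":[0,0,0],"spin":0}]'

```text
clock: 5.55
position: [0.5101, -0.1872, 0.2113]
ee_rot: [-0.0, 1.0, 0.0, 0.0]
ft_force: [-2.5, 0.5, 11.7]
grip_width: -0.002
grasp_force: 6.0
```

The round key is fully down (11.7 N, at the stop). Lift and go to the narrow key.

Request:
arm_command --plan '[{"dp":[0,0,-20],"spin":0},{"dp":[0,0,-25],"spin":0},{"dp":[0,0,0],"spin":0},{"dp":[-9,40,0],"spin":0},{"dp":[-9,40,0],"spin":0}]'

```text
clock: 6.05
position: [0.5275, -0.1071, 0.2552]
ee_rot: [0.001, 1.0, -0.0, -0.0]
ft_force: [1.7, 0.3, 0.5]
grip_width: -0.001
grasp_force: 0.0
```

Request:
arm_command --plan '[{"dp":[0,30,0],"spin":0},{"dp":[0,29,0],"spin":0},{"dp":[0,0,0],"spin":0},{"dp":[0,0,0],"spin":0}]'

```text
clock: 6.45
position: [0.5276, -0.0477, 0.255]
ee_rot: [-0.001, 1.0, -0.0, -0.0]
ft_force: [-0.5, -1.1, -0.7]
grip_width: -0.002
grasp_force: 0.0
```

Request:
arm_command --plan '[{"dp":[0,0,20],"spin":0},{"dp":[0,0,15],"spin":0},{"dp":[0,0,0],"spin":0},{"dp":[0,0,3],"spin":0},{"dp":[0,0,0],"spin":0}]'

```text
clock: 6.95
position: [0.528, -0.0487, 0.218]
ee_rot: [0.0, 1.0, -0.0, 0.0]
ft_force: [0.4, 0.4, 0.4]
grip_width: 0.001
grasp_force: 0.0
```

Request:
arm_command --plan '[{"dp":[0,0,2],"spin":0},{"dp":[0,0,2],"spin":0},{"dp":[0,0,1.5],"spin":0},{"dp":[0,0,0],"spin":0},{"dp":[0,0,0],"spin":0}]'

```text
clock: 7.45
position: [0.5282, -0.0483, 0.2125]
ee_rot: [-0.0, 1.0, -0.0, 0.001]
ft_force: [1.4, -2.2, 3.9]
grip_width: -0.0
grasp_force: 1.7
```

Request:
arm_command --plan '[{"dp":[0,0,1],"spin":0},{"dp":[0,0,1],"spin":0},{"dp":[0,0,0],"spin":0},{"dp":[0,0,0],"spin":0}]'

```text
clock: 7.85
position: [0.5282, -0.0483, 0.2113]
ee_rot: [-0.0, 1.0, 0.0, 0.001]
ft_force: [-3.7, -0.9, 16.2]
grip_width: 0.0
grasp_force: 8.0
```

The narrow key is fully down too (16 N, same stop height). Lift and move over the bell.

Request:
arm_command --plan '[{"dp":[0,0,-30],"spin":0},{"dp":[0,0,-40],"spin":0},{"dp":[0,0,0],"spin":0},{"dp":[0,40,0],"spin":0},{"dp":[0,40,0],"spin":0}]'

```text
clock: 8.35
position: [0.5274, 0.0323, 0.2798]
ee_rot: [0.001, 1.0, 0.0, -0.0]
ft_force: [1.7, 0.8, 0.1]
grip_width: 0.005
grasp_force: 0.0
```

Request:
arm_command --plan '[{"dp":[-1,40,0],"spin":0},{"dp":[0,40,0],"spin":0},{"dp":[0,14,0],"spin":0},{"dp":[0,0,15],"spin":0},{"dp":[0,0,0],"spin":0}]'

```text
clock: 8.85
position: [0.5278, 0.1262, 0.263]
ee_rot: [-0.001, 1.0, -0.001, -0.002]
ft_force: [0.0, -1.1, -1.1]
grip_width: -0.002
grasp_force: 0.0
```

```bash
python3 - <<'E'
from workcell import viewer,manip
import cv2,numpy as np
im=viewer.camera("side");print(manip.get_obs()["position"])
p=viewer.camera_params("side");f=210/np.tan(np.radians(p["vertical_fov"]/2))
for X in((.529,.126,.059),(.529,.126,.0),(.529,.126,.096)):
    c=p["R"]@np.array(X)+p["t"];u,v=f*c[0]/c[2]+p["cx"],f*c[1]/c[2]+p["cy"];print(u,v)
    if X[2]==.059:w,h=int(u),int(v)
cv2.imwrite("pics/s1.png",cv2.resize(im[h-50:h+50,w-65:w+65],None,fx=6,fy=6,interpolation=cv2.INTER_CUBIC));print(w,h)
E
```

```text
[0.52819082 0.12553063 0.2639717 ]
266.4526302506074 232.93882565076134
266.79663911104956 255.17198060281632
266.22777142932176 218.40629003655425
266 232
```

View pics/s1.png

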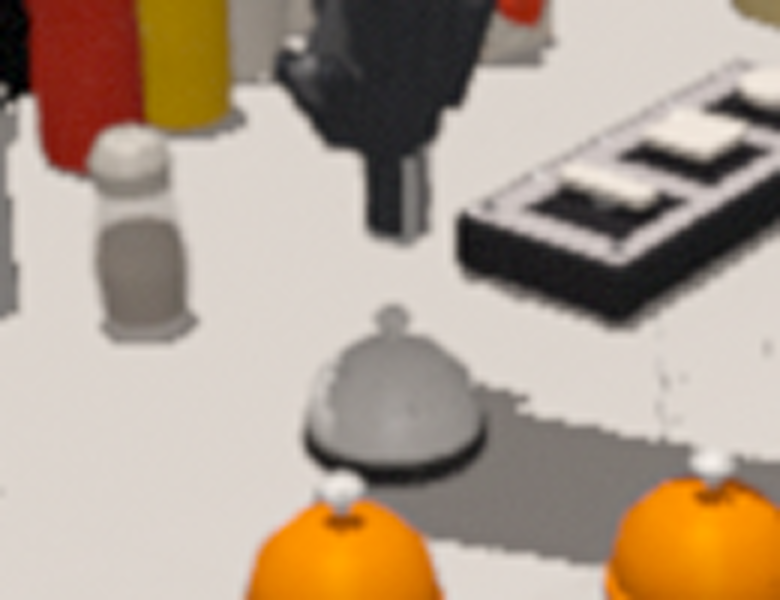

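The plunger is at (393,310) in the crop. That matches the projected (393,306), and the fingertips sit straight above it. Descending.

Request:
arm_command --plan '[{"dp":[0,0,16],"spin":0},{"dp":[0,0,12],"spin":0},{"dp":[0,0,2],"spin":0},{"dp":[0,0,0],"spin":0},{"dp":[0,0,0],"spin":0}]'

```text
clock: 9.4
position: [0.5291, 0.1258, 0.2357]
ee_rot: [0.0, 1.0, 0.0, 0.0]
ft_force: [-0.4, 0.3, 0.1]
grip_width: 0.0
grasp_force: 0.0
```

Request:
arm_command --plan '[{"dp":[0,0,2],"spin":0},{"dp":[0,0,1],"spin":0},{"dp":[0,0,1],"spin":0},{"dp":[0,0,0],"spin":0},{"dp":[0,0,0],"spin":0}]'

```text
clock: 9.9
position: [0.529, 0.126, 0.2314]
ee_rot: [-0.0, 1.0, 0.0, 0.0]
ft_force: [-0.2, 0.1, 2.7]
grip_width: 0.001
grasp_force: 1.1
```

Request:
arm_command --plan '[{"dp":[0,0,1],"spin":0},{"dp":[0,0,1],"spin":0},{"dp":[0,0,1],"spin":0},{"dp":[0,0,0],"spin":0},{"dp":[0,0,0],"spin":0}]'

```text
clock: 10.4
position: [0.529, 0.1259, 0.2286]
ee_rot: [-0.0, 1.0, 0.0, 0.0]
ft_force: [-1.7, 0.0, 7.0]
grip_width: 0.003
grasp_force: 3.9
```

Request:
arm_command --plan '[{"dp":[0,0,1],"spin":0},{"dp":[0,0,0.5],"spin":0},{"dp":[0,0,0],"spin":0},{"dp":[0,0,0],"spin":0}]'

```text
clock: 10.8
position: [0.5291, 0.1259, 0.2284]
ee_rot: [-0.0, 1.0, 0.001, 0.0]
ft_force: [-7.8, -1.3, 21.5]
grip_width: 0.001
grasp_force: 11.4
```

The plunger is at its stop (21.5 N). Lift clear and verify.

Request:
arm_command --plan '[{"dp":[0,0,-10],"spin":0},{"dp":[0,0,-40],"spin":0},{"dp":[0,0,-50],"spin":0},{"dp":[0,0,0],"spin":0},{"dp":[0,0,0],"spin":0}]'

```text
clock: 11.3
position: [0.529, 0.1259, 0.3277]
ee_rot: [-0.0, 1.0, 0.001, 0.001]
ft_force: [0.2, 0.6, -1.0]
grip_width: -0.002
grasp_force: 0.0
```

```bash
python3 - <<'E'
from workcell import viewer
import cv2
cv2.imwrite("pics/s2.png",cv2.resize(viewer.camera("side")[182:282,201:331],None,fx=6,fy=6,interpolation=cv2.INTER_CUBIC))
E
```

```text
(no output)
```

View pics/s2.png

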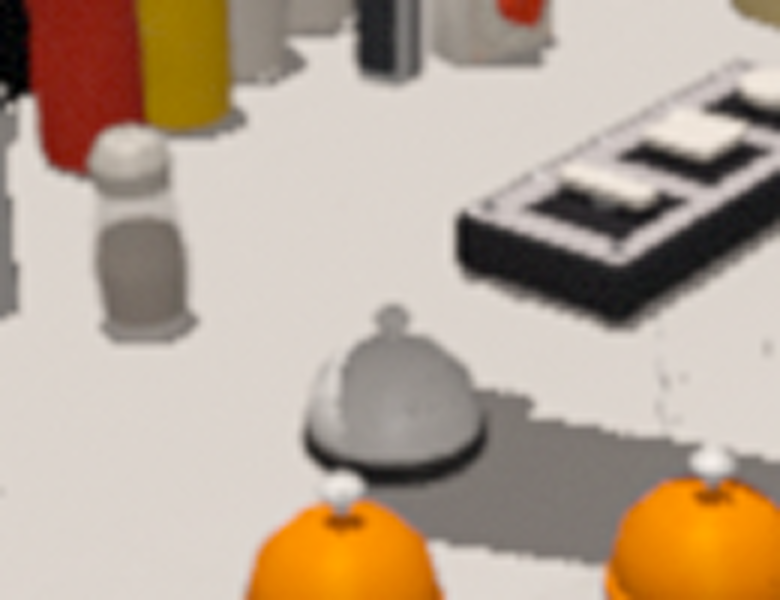

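The bell is unmoved with its plunger up at (393,310), all keys are up, and the gripper is clear.

```bash
python3 -c "
from workcell import manip
print(manip.hand_in())"
```

```text
the job is handed in; nothing more can be done
None
```

I pressed the round key, then the narrow key, then the bell plunger, each to its stop; the square key was not pressed, the bell did not move, and the job was handed in at about 11.4 s.

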